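# Put the labware back in its holders

### The job

Put the four pieces of white labware away, each standing upright in the metal holder made to its shape: the squat jar in the large round holder, the slim vial in the small round one, the square bottle in the square one and the long cuvette box in the oblong one. Each must sit flat on the holder's floor, inside the rim all round; set things down rather than drop them, and do not push or upset the beaker or the pipette tip rack.

Things in the scene. Friction and masses are not known exactly. Their poses are not given: they have to be found in the camera images.
- jar: Squat round screw-top jar, white plastic, loose, upright, 60 mm diameter, 48 mm high, 80 to 170 g. Straight side up to 34 mm, a 2 mm groove, then the lid, also 60 mm across. Origin: centre of its underside; z up. It goes into the large round holder.
- vial: Slim round vial with a cap, white plastic, loose, upright, body 30 mm diameter up to 56 mm, narrow neck, cap 25 mm diameter, 70 mm high in all, 35 to 70 g. Origin: centre of its underside; z up. It goes into the small round holder.
- square_bottle: Square bottle, white plastic, loose, upright, 44 x 44 mm up to 54 mm, round cap 33 mm diameter on top, 75 mm high in all, 100 to 200 g. Origin: centre of its underside; x and y square to its flat sides; z up. Any quarter turn will do in the square holder.
- cuvette_box: Long closed cuvette box, white plastic with a grey seam, loose, lid up, 96 mm along its x, 40 mm along its y, 42 mm high, 85 to 170 g. Origin: centre of its underside; z up. It goes into the oblong holder, either way round.
- big_round_holder: Large round holder: low aluminium dish with a black rubber floor, recess 76 mm diameter, 92 mm outside. Fixed to the bench. Floor 4 mm thick, rim 8 mm wide and 14 mm high above the bench (recess 10 mm deep). Origin: centre of its underside, on the bench; z up.
- small_round_holder: Small round holder: low aluminium dish with a black rubber floor, recess 46 mm diameter, 62 mm outside. Fixed to the bench. Floor 4 mm thick, rim 8 mm wide and 14 mm high above the bench (recess 10 mm deep). Origin: centre of its underside, on the bench; z up.
- square_holder: Square holder: low aluminium tray with a black rubber floor, recess 60 x 60 mm, 76 x 76 mm outside. Fixed to the bench. Floor 4 mm thick, rim 8 mm wide and 14 mm high above the bench (recess 10 mm deep). Origin: centre of its underside, on the bench; z up, x and y along its sides.
- oblong_holder: Oblong holder: low aluminium tray with a black rubber floor, recess 112 mm along its x and 56 mm along its y, 128 x 72 mm outside. Fixed to the bench. Floor 4 mm thick, rim 8 mm wide and 14 mm high above the bench (recess 10 mm deep). Origin: centre of its underside, on the bench; z up.
- beaker: Bystander: glass beaker, loose, 66 mm diameter, 75 mm high, upright among the other things. Leave it alone. Origin: centre of its underside.
- tip_rack: Bystander: blue pipette tip rack, loose, 110 mm along its x, 75 mm along its y, 51 mm high, among the other things. Leave it alone. Origin: centre of its underside.

How it is judged:
At the end, for the whole second after the job is handed in: Each of the four things stands in its own holder: its centre within 12.5 mm of the holder's centre horizontally, its underside on the holder's floor (1 to 7 mm above the holder's underside), upright within 0.1 rad and at rest (horizontal distance between jar and big_round_holder below 0.0125 m and z of jar in the frame of big_round_holder between 0.001 and 0.007 m and angle between each of jar, vial, square_bottle, cuvette_box's own z axis and vertical below 0.1 rad and linear speed of each of jar, vial, square_bottle, cuvette_box below 0.01 m/s and angular speed of each of jar, vial, square_bottle, cuvette_box below 0.1 rad/s and horizontal distance between vial and small_round_holder below 0.0125 m and z of vial in the frame of small_round_holder between 0.001 and 0.007 m and horizontal distance between square_bottle and square_holder below 0.0125 m and z of square_bottle in the frame of square_holder between 0.001 and 0.007 m and horizontal distance between cuvette_box and oblong_holder below 0.0125 m and z of cuvette_box in the frame of oblong_holder between 0.001 and 0.007 m); the robot touches nothing.
It fails at once if a piece of labware is dropped or thrown (moves faster than 0.7 m/s with nothing of the robot touching it) ((linear speed of jar above 0.7 m/s and contact force between the arm and jar below 0.01 N) or (linear speed of vial above 0.7 m/s and contact force between the arm and vial below 0.01 N) or (linear speed of square_bottle above 0.7 m/s and contact force between the arm and square_bottle below 0.01 N) or (linear speed of cuvette_box above 0.7 m/s and contact force between the arm and cuvette_box below 0.01 N)).
It fails at once if the beaker is pushed more than 20 mm or tipped (distance of beaker from where it was at the start of the episode above 0.02 m or angle between beaker's own z axis and vertical above 0.2 rad).
It fails at once if the tip rack is pushed more than 20 mm or tipped (distance of tip_rack from where it was at the start of the episode above 0.02 m or angle between tip_rack's own z axis and vertical above 0.2 rad).
It also fails if it takes over 112 s, if anything falls off the work surface, if the arm or the gripper's body presses on something with over 40 N, if the wrist force passes 120 N, or if a joint passes its speed limit or range.

### The arm

A 6-joint arm with a two-finger parallel gripper is mounted at the origin on the work surface. World frame = base frame: x ahead of the robot, y to its left, z up, the work surface at z = 0. Lengths are in m, angles in rad, forces in N, time in s.
With the tool pointing down it reaches from about 0.425 to 0.95 m from the base axis. Payload 3.5 kg.
Tool frame: the origin (TCP) lies at the very end of the fingers, on their centre line; the grasp point (between the pads) lies 19 mm behind it; z points along the fingers, y is the line along which they close (so a half turn about z gives the same grasp; the last joint's range is limited). The gripper opens to 85 mm and grips with 20 to 120 N. Pads are 22 mm wide; open, the fingers measure 114 mm over their backs; the gripper's body (76 mm by 85 mm) begins 54 mm behind the grasp point. The pads swing forward as they close: fully open they stand 13 mm farther back than shut.
Start: joints at [-1.497, 0.286, 1.577, -0, 1.279, -0.15], TCP at [0.15, -0.658, 0.231] pointing down, gripper open.
Joint ranges: [-2.77, 2.77], [-0.9, 2.22], [0.21, 2.48], [-1.53, 4.67], [0.24, 2.81], [-2.84, 2.84]. Speed limits (rad/s): [2.79, 2.79, 3.14, 3.14, 3.14, 3.14].

### API

Orientations are given as a unit quaternion [x, y, z, w].
In Python, from plant import get_state, read_camera, sign_off, recognise gives the robot as it stands.
- The arm moves only by the tool arm_command, never from a script. Its argument "steps" is a list of rows, each an object with "translation": the shift along the tool's x, y, z scaled (see below), a list of three; "twist": the turn, a rotation vector about the tool's x, y, z scaled (see below), a list of three; "fingers": the opening, from -1 (shut) to 1 (fully open). In form: [{"translation": [x, y, z], "twist": [rx, ry, rz], "fingers": fingers}, ...]. A call has 1 to 5 rows; each row is the pose to reach, as a shift and turn from the pose commanded when the call began, along the tool's axes at that moment; what a row does not reach only later rows make up. The controller multiplies each number of a shift by 75 cm and each number of a turn by 60 degrees. A row lasts 1/8 s, in which the tool goes at most 62.5 mm and 10.7 degrees, less where a joint would pass 70% of its speed; a pose out of reach is approached as far as the arm can. A call with a number of a shift or a turn outside -1 to 1 is refused whole. A call with a gripper value outside its range is refused whole. The fingers move at their own pace and stop on an object; "grip_force" is the grip in N (left out, the last holds). Time passes only in rows, so rows that repeat a pose let the fingers close. It gives the time, the measured TCP pose, the force, the opening and the grip force at its end, in the units of the state.
- get_state(): the state, without advancing time (a new reading comes with each control period).
- read_camera(name): name is "scene" or "top" or "wrist"; returns a dict with "pixels" (384x512x3 uint8, red, green, blue), "K" (3x3 intrinsics, pixels), "k1" (the pictures are not rectified: a ray, as slopes to the right and down, at radius r is drawn at 1 + k1 r^2 times it, then the intrinsics apply), "R" (3x3) and "t" (3): a world point X has camera coordinates R X + t; the wrist camera has in their place "T_tool_cam" (4x4, takes a point from camera to tool coordinates, whose origin is the TCP and whose axes are the flange's). Camera axes: x right, y down, z forward; pixel columns grow to the right and rows downward; lengths in m; the calibration is good to about 2 mm. A picture is of the moment at which its call begins: read the wrist's pose just before it. There is no depth.
- sign_off(): hands the job in; it is judged then, once.
Trained networks look in a picture, given as the dict that the camera call returned (one of the last four; its "shot" number tells which), for a name from the list of things; names that differ only in an ending like _2 or _b are one class to them, and where a whole thing is asked for, a point or a joint stands for the part that bears it (a point fixed in the world has none). Each returns a list of dicts, best first, with "conf" (0 to 1); they miss things now and then, are a little off and sometimes report something else, mostly with a low value. They report only what shows in the picture. A call takes as long as a camera call.
- recognise(picture, query): "point" ([row, column] in pixels, amid what is visible of it).
The state is a dict: "time": time; "qpos": joint angles; "dq": joint speeds; "joint_efforts": joint torques, N m; "eef_pos": TCP position; "tcp_rot": TCP orientation; "contact_force": force on the tool from outside, world axes, zero at the start; "wrist_torque": the same for the moment, N m; "opening": opening from 0.0 (shut) to 1.0 (fully open); "finger_force": force on a finger pad.
Only numpy, scipy, OpenCV 4.12 (cv2) and the standard library are available. Lean on these libraries where they do the work, as an engineer would, in place of code of your own. Each camera call takes 0.05 s, during which the arm holds its last target. There are 200 camera calls.

## Working session

There is one attempt and no reset: what is moved stays moved. The work goes in short steps, Python scripts to look and compute and a tool call to move; the robot and the scene stay as the last step left them, time stands still between calls to the robot, and variables do not carry over. Pictures are saved under pics/ and viewed, at most 14 in all, crops included, and the job is handed in when it is done.

Besides the shell and the picture viewer there is one more tool, called after ">>>" by a JSON object that holds its "name" and its "arguments". arm_command: Moves the arm, as the interface text tells. Shifts and turns lie within -1 to 1; 1 stands for 75 cm of shift or 60 degrees of turn. Its arguments: {"type":"object","properties":{"steps":{"type":"array"},"grip_force":{"type":"number"}},"required":["steps"]}

```bash
mkdir -p pics; ls; python3 - <<'E'
from plant import *
import cv2,numpy as np
s=get_state();print(s)
for n in("top","scene"):
    p=read_camera(n);cv2.imwrite(f"pics/{n}0.png",p["pixels"][:,:,::-1])
    print(n,p["K"],p["k1"],p["R"],p["t"])
    for q in["jar","vial","square_bottle","cuvette_box","big_round_holder","small_round_holder","square_holder","oblong_holder","beaker","tip_rack"]:
        print(q,[(d["point"],round(d["conf"],2)) for d in recognise(p,q)[:3]])
print(read_camera("wrist")["T_tool_cam"])
E
```

```text
pics
{'time': 0.0, 'qpos': array([-1.49700543e+00,  2.87188425e-01,  1.57818611e+00, -1.72757236e-05,
        1.27861502e+00, -1.50000548e-01]), 'dq': array([-9.56691257e-05, -6.84779232e-04, -7.77221731e-04, -1.13872766e-03,
       -8.78006158e-04, -1.91932399e-03]), 'joint_efforts': array([-2.53379831e-04, -4.05982876e+01, -2.92626232e+01, -1.25147258e-04,
        5.93967721e-03, -5.21090286e-06]), 'eef_pos': array([ 0.14977628, -0.65749087,  0.22992708]), 'tcp_rot': array([ 9.93745211e-01,  1.11664767e-01,  3.73928290e-05, -1.19789318e-03]), 'contact_force': array([ 0.43973774, -1.09944489, -0.45010303]), 'wrist_torque': array([-0.00678625,  0.02033148,  0.02781146]), 'finger_force': 0.0, 'opening': 1.004131799718832}
top [[408.62896261   0.         254.46904735]
 [  0.         408.62896261 195.49807485]
 [  0.           0.           1.        ]] -0.05583979589124481 [[ 0.00990801 -0.99986585 -0.01304243]
 [-0.98858325 -0.00783343 -0.15047193]
 [ 0.15034957  0.01438441 -0.98852825]] [0.00238749 0.52394871 1.14170558]
jar [([217.8, 224.3], 0.76)]
vial [([154.2, 225.1], 0.52)]
squar
[... 781 characters left out ...]
[([209.0, 301.1], 0.91)]
vial [([236.4, 256.1], 0.8), ([207.4, 300.5], 0.26), ([155.5, 219.8], 0.22)]
square_bottle [([146.9, 162.7], 0.91)]
cuvette_box [([187.7, 239.7], 0.64)]
big_round_holder [([222.8, 197.6], 0.95)]
small_round_holder [([207.0, 299.2], 0.64), ([284.5, 418.4], 0.63)]
square_holder [([154.6, 220.8], 0.71)]
oblong_holder [([276.3, 325.5], 0.66)]
beaker [([221.0, 383.9], 0.59)]
tip_rack [([182.2, 165.9], 0.96)]
[[ 7.86872146e-05 -9.44937591e-01 -3.27250581e-01  8.42748972e-02]
 [ 9.99999788e-01  2.85864618e-04 -5.84986054e-04  1.02521061e-04]
 [ 6.46324675e-04 -3.27250465e-01  9.44937413e-01 -1.42290968e-01]
 [ 0.00000000e+00  0.00000000e+00  0.00000000e+00  1.00000000e+00]]
```

```bash
python3 - <<'E'
import cv2
a=cv2.imread("pics/top0.png")[120:290,80:450]
cv2.imwrite("pics/topc.png",cv2.resize(a,(800,368),interpolation=cv2.INTER_CUBIC))
E
```

```text
(no output)
```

View pics/topc.png

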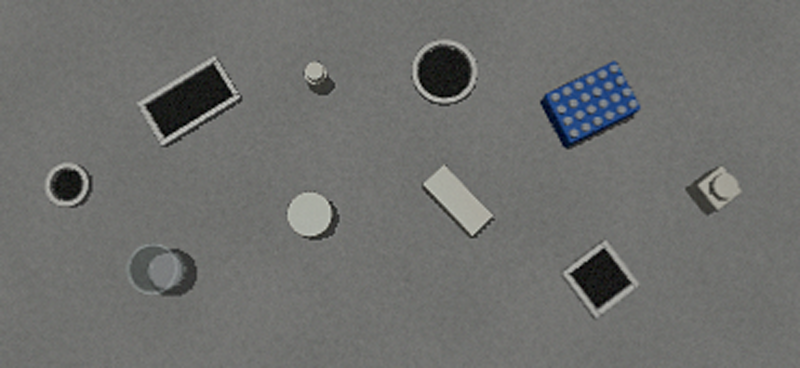

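The top view shows all ten things well apart, matching the recogniser points. Next I fit model silhouettes in both cameras.

```bash
cat > fit.py <<'E'
import numpy as np,cv2
from scipy.optimize import minimize
def project(p,X):
    c=X@p["R"].T+p["t"]; s=c[:,:2]/c[:,2:]
    s=s*(1+p["k1"]*(s**2).sum(1,keepdims=True))
    return s@p["K"][:2,:2].T+p["K"][:2,2]
def back(p,row,col,z):
    s0=(np.array([col,row])-p["K"][:2,2])/p["K"][0,0]; s=s0.copy()
    for _ in range(9): s=s0/(1+p["k1"]*(s**2).sum())
    d=p["R"].T@np.array([s[0],s[1],1]); o=-p["R"].T@p["t"]
    return (o+d*(z-o[2])/d[2])[:2]
def ring(r,z): a=np.linspace(0,2*np.pi,40); return np.c_[r*np.cos(a),r*np.sin(a),0*a+z]
def rect(a,b,z): return np.array([[x*a/2,y*b/2,z] for x,y in((1,1),(1,-1),(-1,-1),(-1,1))])
C=lambda f,s,z0,z1:np.r_[f(*s,z0),f(*s,z1)]
M={"jar":[C(ring,(.03,),0,.048)],"vial":[C(ring,(.015,),0,.056),C(ring,(.0125,),.058,.07)],
"square_bottle":[C(rect,(.044,.044),0,.054),C(ring,(.0165,),.054,.075)],"cuvette_box":[C(rect,(.096,.04),0,.042)],
"big_round_holder":[C(ring,(.046,),0,.014)],"small_round_holder":[C(ring,(.031,),0,.014)],
"square_holder":[C(rect,(.076,.076),0,.014)],"oblong_holder":[C(rect,(.128,.072),0,.014)]}
U=4
def render(p,n,v,org,shape):
    m=np.zeros(shape,np.uint8); c,s=np.cos(v[2]),np.sin(v[2]); R=np.array([[c,-s,0],[s,c,0],[0,0,1]])
    for part in M[n]:
        q=(project(p,part@R.T+[v[0],v[1],0])-org+.5)*U-.5
        cv2.fillConvexPoly(m,np.round(cv2.convexHull(q.astype(np.float32))*16).astype(np.int32),1,shift=4)
    return m
def fit(pics,n,pts,yaws,thr):
    obs=[]
    for p,(r,c) in zip(pics,pts):
        h=45; r0,c0=int(max(r-h,0)),int(max(c-h,0))
        g=p["pixels"][r0:r0+2*h,c0:c0+2*h]; hsv=cv2.cvtColor(g,cv2.COLOR_RGB2GRAY)
        big=cv2.resize(hsv,None,fx=U,fy=U,interpolation=cv2.INTER_CUBIC)
        b=(big>thr).astype(np.uint8); cs,_=cv2.findContours(b,cv2.RETR_EXTERNAL,cv2.CHAIN_APPROX_NONE)
        k=max(cs,key=lambda k:(cv2.contourArea(k)>150)*1e4+cv2.pointPolygonTest(k,((c-c0)*U,(r-r0)*U),True))
        m=cv2.drawContours(np.zeros_like(big),[k],-1,1,-1); obs.append((p,np.array([c0,r0]),m))
    def cost(v):
        t=0
        for p,o,m in obs:
            q=render(p,n,v,o,m.shape); t+=1-(q&m).sum()/max((q|m).sum(),1)
        return t/len(obs)
    x0=back(pics[0],*pts[0],.02); best=None
    for y in yaws:
        S=np.array([[0,0,0],[.01,0,0],[0,.01,0],[0,0,.3]])+[x0[0],x0[1],y]
        r=minimize(cost,S[0],method="Nelder-Mead",options=dict(initial_simplex=S,xatol=1e-4,fatol=1e-4))
        if best is None or r.fun<best.fun: best=r
    return best
E
python3 - <<'E'
from plant import *
from fit import *
P={n:read_camera(n) for n in("top","scene")}
pt={"jar":(217.8,224.3,209,301.1),"vial":(154.2,225.1,236.4,256.1),"square_bottle":(207.3,408.9,146.9,162.7),"cuvette_box":(215.1,290.1,187.7,239.7),"big_round_holder":(153.5,284.7,222.8,197.6),"small_round_holder":(206.5,112.5,284.5,418.4),"square_holder":(249,358.5,154.6,220.8),"oblong_holder":(166.3,164.7,276.3,325.5)}
for n,a in pt.items():
    yaws=[0] if "round" in n or n in("jar","vial") else np.arange(4)*np.pi/4
    for lab,ps,pp in(("top",["top"],[a[:2]]),("scene",["scene"],[a[2:]]),("both",["top","scene"],[a[:2],a[2:]])):
        for thr in (135,155):
            r=fit([P[k] for k in ps],n,pp,yaws,thr); print(n,lab,thr,r.x.round(4),round(r.fun,3))
t=P["top"]
print("beaker",back(t,240.9,154.7,.03),"rack",back(t,167.9,354.4,.04))
E
```

```text
jar top 135 [0.4563 0.098  0.1102] 0.155
jar top 155 [0.4579 0.0977 0.1587] 0.193
jar scene 135 [ 0.5348  0.1949 -1.0769] 0.912
jar scene 155 [ 0.5348  0.1949 -1.0769] 0.911
jar both 135 [0.4566 0.0976 0.1247] 0.542
jar both 155 [0.4579 0.0976 0.1593] 0.561
vial top 135 [ 0.6448  0.0928 -0.0495] 0.548
vial top 155 [0.6513 0.0983 0.3051] 0.655
vial scene 135 [ 0.6952  0.1667 -1.4089] 0.95
vial scene 155 [ 0.6952  0.1667 -1.4089] 0.949
vial both 135 [ 0.6447  0.093  -0.0195] 0.752
vial both 155 [0.6563 0.0985 0.2933] 0.805
square_bottle top 135 [ 0.4959 -0.4484  2.0176] 0.407
square_bottle top 155 [ 0.4952 -0.4463  0.3718] 0.624
square_bottle scene 135 [ 0.6787 -0.3674  0.1781] 0.924
square_bottle scene 155 [ 0.6765 -0.3628  0.2694] 0.922
square_bottle both 135 [ 0.496  -0.4492  2.0166] 0.675
square_bottle both 155 [ 0.4949 -0.4449  0.3852] 0.783
cuvette_box top 135 [ 0.479  -0.1006  0.7855] 0.168
cuvette_box top 155 [ 0.4768 -0.0991  0.7498] 0.209
cuvette_box scene 135 [ 0.6033 -0.0046 -0.5335] 0.888
cuvette_box scene 155 [0.5849 0.0156 2.5808] 0.887
cuvette_box both 135 [ 0.4791 -0.0
[... 783 characters left out ...]
_holder top 135 [ 0.3761 -0.2943  0.6154] 0.102
square_holder top 155 [ 0.4016 -0.3054  0.0582] 0.955
square_holder scene 135 [ 0.5302 -0.1738  0.1283] 0.923
square_holder scene 155 [ 0.543  -0.1827  1.6887] 0.921
square_holder both 135 [ 0.3768 -0.2954  0.6199] 0.526
square_holder both 155 [ 0.4054 -0.3154 -0.0204] 0.949
oblong_holder top 135 [0.6173 0.2729 2.1407] 0.094
oblong_holder top 155 [ 0.6273  0.2796 -0.9783] 0.915
oblong_holder scene 135 [0.689  0.3025 2.2924] 0.746
oblong_holder scene 155 [0.689  0.3025 2.2924] 0.746
oblong_holder both 135 [0.6182 0.2745 2.1528] 0.444
oblong_holder both 155 [0.6496 0.3086 2.4615] 0.844
beaker [0.39050843 0.29395222] rack [ 0.60771852 -0.28408969]
```

```bash
python3 - <<'E'
import cv2
a=cv2.imread("pics/scene0.png")[110:330,110:470]
cv2.imwrite("pics/scenec.png",cv2.resize(a,(800,489),interpolation=cv2.INTER_CUBIC))
g=cv2.cvtColor(cv2.imread("pics/scene0.png"),6);print(g[180:240:8,130:150:5],g[200:215,290:312:2])
g=cv2.cvtColor(cv2.imread("pics/top0.png"),6);print(g[180:190,200:210:3]);print(g[148:162,218:232]);print(g[196:220,398:422])
E
```

```text
[[174 170 174 127]
 [170 172 170 170]
 [172 172 173 172]
 [176 174 176 175]
 [176 175 176 178]
 [177 177 172 175]
 [173 176 176 175]
 [173 173 172 168]] [[172 211 221 221 222 220 222 221 222 221 222]
 [173 208 221 220 221 221 220 221 222 221 222]
 [172 204 221 221 221 221 220 221 221 221 221]
 [169 176 220 221 222 221 221 221 221 220 222]
 [169 139 210 222 221 221 222 222 221 220 221]
 [163 120 168 216 222 222 222 222 221 222 221]
 [161 119 132 184 216 220 222 222 221 220 206]
 [159 118 126 145 181 209 218 219 215 204 162]
 [152 135 126 136 149 162 171 165 168 163 142]
 [150 122 128 132 141 148 151 150 152 146 142]
 [131 116 131 149 143 151 145 146 146 148 179]
 [108 115 130 142 185 181 140 138 146 193 154]
 [107 116 128 136 147 157 173 173 152 160 143]
 [103 117 127 136 139 147 155 156 151 151 144]
 [111 116 127 138 142 143 150 152 151 146 141]]
[[117 113 111 113]
 [109 113 111 115]
 [114 108 113 109]
 [119 115 112 112]
 [111 118 116 112]
 [113 113 115 116]
 [110 111 113 110]
 [116 113 114 111]
 [122 114 114 113]
 [114 111 110 114]]
[[111 112 115 115 115 112 121 137 116  74 109 109 
[... 2501 characters left out ...]
13 112  87  61  52  61  59  59  57  86 147 164 164 164 165 165 164
  137 105 109 111 115 116]
 [114 113 114 116  75  55  60  60  62  61  57 101 154 164 164 163 154 122
  101 110 112 111 107 112]
 [110 112 115 118 114  62  57  56  62  63  61  54 100 154 166 153 118  94
  112 107 111 108 113 108]
 [111 110 118 113 114  99  57  59  58  56  61  62  58 115 137 109 112 108
  113 115 112 110 112 110]
 [110 115 116 113 112 114  86  65  57  56  57  60  72  70  98 112 111 112
  113 110 108 112 114 113]
 [112 115 109 115 109 115 112  90  65  49  68  90 119 114 112 111 111 110
  111 114 115 109 115 106]
 [113 112 109 109 113 112 108 116 100  83 119 119 109 109 112 113 113 112
  115 112 116 110 111 110]]
```

View pics/scenec.png

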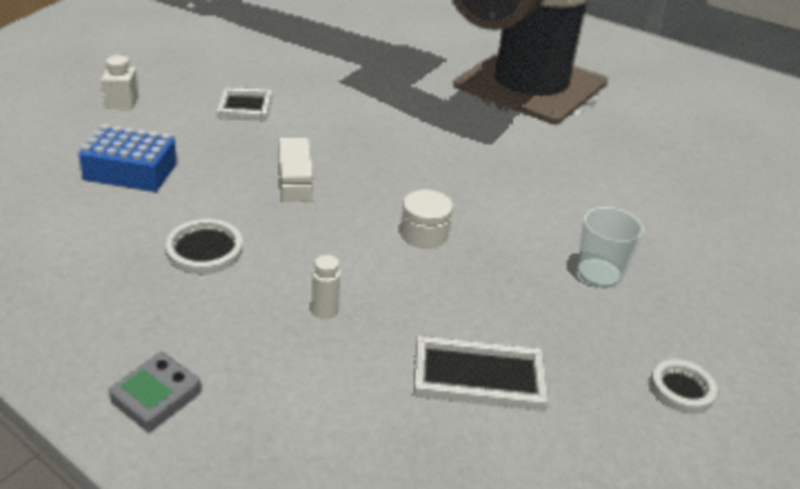

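```bash
cat > fit2.py <<'E'
from fit import *
import fit as F
F.M.update({"jar":[ring(.03,.048)],"vial":[ring(.0125,.07)],"square_bottle":[np.r_[rect(.044,.044,.054),ring(.0165,.075)]],"cuvette_box":[rect(.096,.04,.042)]})
def fit_top(p,n,pt,yaws,thr=138):
    h=32;r,c=pt;r0,c0=int(r-h),int(c-h)
    g=cv2.cvtColor(p["pixels"][r0:r0+2*h,c0:c0+2*h],cv2.COLOR_RGB2GRAY)
    b=(cv2.resize(g,None,fx=U,fy=U,interpolation=cv2.INTER_LINEAR)>thr).astype(np.uint8)
    if n=="vial": b=cv2.morphologyEx(b,cv2.MORPH_OPEN,np.ones((13,13)))
    cs,_=cv2.findContours(b,cv2.RETR_EXTERNAL,2)
    k=max((k for k in cs if cv2.contourArea(k)>200),key=lambda k:cv2.pointPolygonTest(k,((c-c0)*U,(r-r0)*U),True))
    m=cv2.fillConvexPoly(np.zeros_like(b),cv2.convexHull(k),1)
    def cost(v):
        q=render(p,n,v,np.array([c0,r0]),m.shape); return 1-(q&m).sum()/max((q|m).sum(),1)
    x0=back(p,*pt,.03);best=None
    for y in yaws:
        S=np.array([[0,0,0],[.01,0,0],[0,.01,0],[0,0,.3]])+[*x0,y]
        q=minimize(cost,S[0],method="Nelder-Mead",options=dict(initial_simplex=S,xatol=1e-4,fatol=1e-4))
        if best is None or q.fun<best.fun: best=q
    return best
PT={"jar":(217.8,224.3,209,301.1),"vial":(154.2,225.1,236.4,256.1),"square_bottle":(207.3,408.9,146.9,162.7),"cuvette_box":(215.1,290.1,187.7,239.7),"big_round_holder":(153.5,284.7,222.8,197.6),"small_round_holder":(206.5,112.5,284.5,418.4),"square_holder":(249,358.5,154.6,220.8),"oblong_holder":(166.3,164.7,276.3,325.5)}
E
python3 - <<'E'
from plant import *
from fit2 import *
t=read_camera("top");s=read_camera("scene");im=s["pixels"].copy();it=t["pixels"].copy()
for n,a in PT.items():
    r=fit_top(t,n,a[:2],[0] if "round" in n or n in("jar","vial") else np.arange(4)*np.pi/4)
    print(n,r.x.round(4),np.degrees(r.x[2])%180,round(r.fun,3))
    c_,s_=np.cos(r.x[2]),np.sin(r.x[2]);R=np.array([[c_,-s_,0],[s_,c_,0],[0,0,1]])
    for part in M[n]:
      for p,i in((s,im),(t,it)):
        q=project(p,part@R.T+[r.x[0],r.x[1],0]).astype(np.float32)
        cv2.polylines(i,[np.round(cv2.convexHull(q)*16).astype(int)],True,(255,0,0),1,shift=4)
a=cv2.resize(im[110:330,110:470],(800,489),interpolation=cv2.INTER_CUBIC)
cv2.imwrite("pics/ov_s.png",a[:,:,::-1])
a=cv2.resize(it[130:280,90:440],(800,343),interpolation=cv2.INTER_CUBIC)
cv2.imwrite("pics/ov_t.png",a[:,:,::-1])
E
```

```text
jar [0.4557 0.0967 0.1752] 10.03700803344308 0.065
vial [0.6448 0.0935 0.1454] 8.331604703061757 0.174
square_bottle [ 0.494  -0.4437  0.5978] 34.251538614652084 0.123
cuvette_box [ 0.478  -0.0986  0.7699] 44.112435440192385 0.051
big_round_holder [ 0.6594 -0.0836 -0.0526] 176.98618437795528 0.09
small_round_holder [ 0.4987  0.4405 -0.525 ] 149.9181374060893 0.158
square_holder [ 0.3766 -0.2946  0.651 ] 37.29692378618934 0.088
oblong_holder [0.6167 0.2729 2.1526] 123.33576015200923 0.066
```

View pics/ov_s.png

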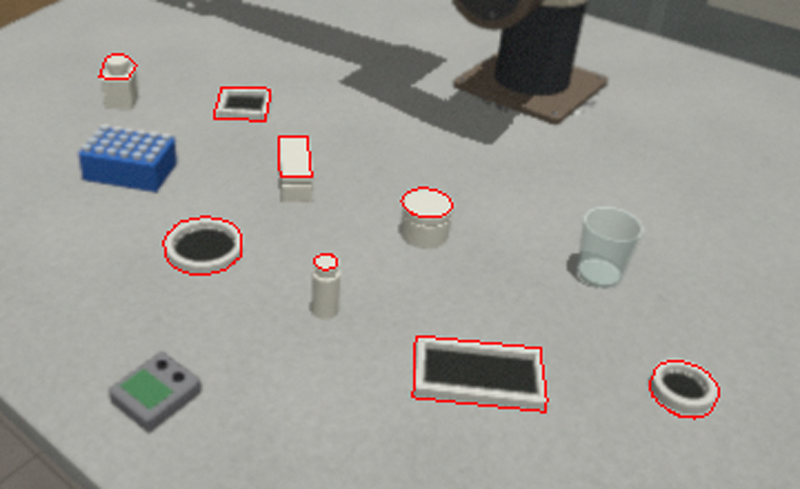

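View pics/ov_t.png

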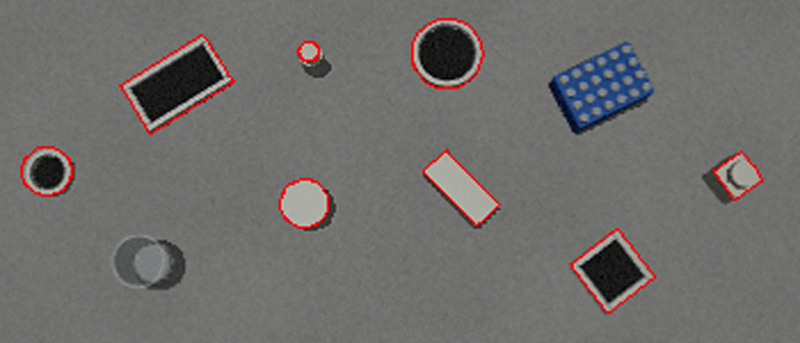

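```bash
cat > go.py <<'E'
import sys,numpy as np
from plant import get_state
from scipy.spatial.transform import Rotation as Ro
s=get_state();R=Ro.from_quat(s["tcp_rot"]);p=s["eef_pos"]
print("t",round(s["time"],2),"p",p.round(4),"psi",round(np.degrees(np.arctan2(*R.as_matrix()[1::-1,0])),2),"open",round(s["opening"],3),"F",s["contact_force"].round(1),s["finger_force"])
for a in sys.argv[1:]:
    x,y,z,psi=map(float,a.split(","))
    T=Ro.from_euler("z",psi,degrees=True)*Ro.from_euler("x",180,degrees=True)
    d=R.inv().apply(np.array([x,y,z])-p)/.75; w=(R.inv()*T).as_rotvec(degrees=True)/60
    print(a,"tr",d.round(4),"tw",w.round(4),"rows",round(max(np.linalg.norm(d)*.75/.0625,np.linalg.norm(w)*60/10.7),1))
E
python3 go.py .494,-.4437,.2,34.25
```

```text
t 1.35 p [ 0.1498 -0.6582  0.2313] psi 12.82 open 1.001 F [ 0.4 -0.5  0.6] 0.0
.494,-.4437,.2,34.25 tr [ 0.5109 -0.177   0.0418] tw [-0.      0.     -0.3571] rows 6.5
```

>>> {"name": "arm_command", "arguments": {"steps": [{"translation": [0.511, -0.177, 0.042], "twist": [0, 0, -0.357], "fingers": 1}, {"translation": [0.511, -0.177, 0.042], "twist": [0, 0, -0.357], "fingers": 1}, {"translation": [0.511, -0.177, 0.042], "twist": [0, 0, -0.357], "fingers": 1}, {"translation": [0.511, -0.177, 0.042], "twist": [0, 0, -0.357], "fingers": 1}, {"translation": [0.511, -0.177, 0.042], "twist": [0, 0, -0.357], "fingers": 1}], "grip_force": 40}}

```text
time: 1.98
eef_pos: [0.4158, -0.4922, 0.2073]
tcp_rot: [0.956, 0.294, 0.0, 0.0]
contact_force: [-0.4, -0.7, 1.3]
opening: 0.999
finger_force: 0.0
```

```bash
python3 go.py .494,-.4437,.13,34.25
```

```text
t 1.98 p [ 0.4158 -0.4922  0.2073] psi 34.23 open 0.999 F [-0.4 -0.7  1.3] 0.0
.494,-.4437,.13,34.25 tr [0.1226 0.005  0.103 ] tw [ 0.0007  0.     -0.0004] rows 1.9
```

>>> {"name": "arm_command", "arguments": {"steps": [{"translation": [0.122, 0.005, 0.103], "twist": [0, 0, 0], "fingers": 1}, {"translation": [0.122, 0.005, 0.103], "twist": [0, 0, 0], "fingers": 1}, {"translation": [0.122, 0.005, 0.103], "twist": [0, 0, 0], "fingers": 1}]}}

```text
time: 2.35
eef_pos: [0.4925, -0.4408, 0.1252]
tcp_rot: [0.955, 0.296, -0.001, -0.004]
contact_force: [-1.2, -0.2, 0.2]
opening: 1.002
finger_force: 0.0
```

```bash
cat > wr.py <<'E'
# wrist shot with the model outline of a thing overlaid: wr.py out name x y yawdeg z0 [name x y yaw z0 ...]
import sys
from plant import *
from fit import *
from scipy.spatial.transform import Rotation as Ro
s=get_state();p=read_camera("wrist");T=np.eye(4);T[:3,:3]=Ro.from_quat(s["tcp_rot"]).as_matrix();T[:3,3]=s["eef_pos"]
W=np.linalg.inv(T@p["T_tool_cam"]);p["R"],p["t"]=W[:3,:3],W[:3,3]
im=p["pixels"].copy();a=sys.argv[2:]
while a:
    n=a[0];x,y,w,z=map(float,a[1:5]);a=a[5:];w=np.radians(w)
    R=np.array([[np.cos(w),-np.sin(w),0],[np.sin(w),np.cos(w),0],[0,0,1]])
    for part in M[n]:
        for h in (part[:len(part)//2],part[len(part)//2:]):
            cv2.polylines(im,[np.round(project(p,h@R.T+[x,y,z])*16).astype(int)],True,(255,0,0),1,shift=4)
cv2.imwrite("pics/"+sys.argv[1],im[:,:,::-1])
E
python3 wr.py w1.png square_bottle .494 -.4437 34.25 0; python3 go.py .494,-.4437,.018,34.25
```

```text
t 2.4 p [ 0.4922 -0.4432  0.1278] psi 34.4 open 0.998 F [-0.1 -1.4 -0.4] 0.0
.494,-.4437,.018,34.25 tr [0.0018 0.0025 0.1464] tw [-0.0037  0.0007  0.0025] rows 1.8
```

View pics/w1.png

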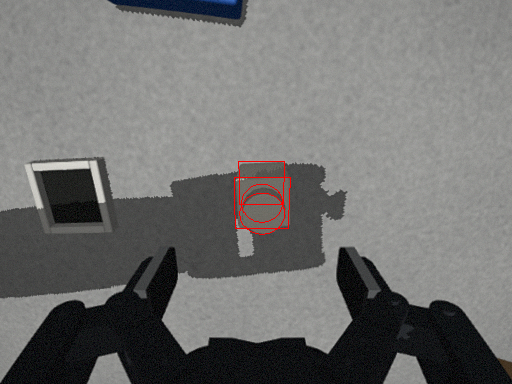

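```bash
python3 - <<'E'
from plant import *
import cv2
p=read_camera("wrist");a=p["pixels"][140:270,180:340,::-1]
a=cv2.convertScaleAbs(a,alpha=2.2,beta=-120)
cv2.imwrite("pics/w1c.png",cv2.resize(a,(640,520),interpolation=cv2.INTER_CUBIC))
E
```

```text
(no output)
```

View pics/w1c.png

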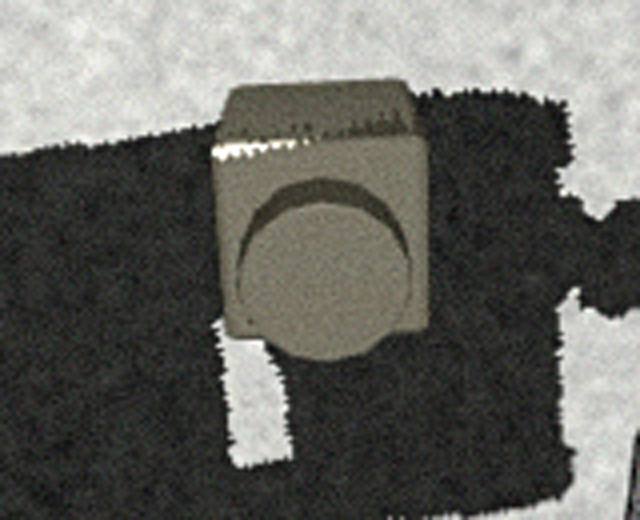

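The wrist crop shows the bottle body at cols 234–287, rows 175–224, within about 3 px (2 mm) of the prediction. Descending to grasp.

>>> {"name": "arm_command", "arguments": {"steps": [{"translation": [0.002, 0.001, 0.075], "twist": [0, 0, 0], "fingers": 1}, {"translation": [0.002, 0.001, 0.13], "twist": [0, 0, 0], "fingers": 1}, {"translation": [0.002, 0.001, 0.148], "twist": [0, 0, 0], "fingers": 1}, {"translation": [0.002, 0.001, 0.148], "twist": [0, 0, 0], "fingers": 1}, {"translation": [0.002, 0.001, 0.148], "twist": [0, 0, 0], "fingers": -1}]}}

```text
time: 3.08
eef_pos: [0.4947, -0.4469, 0.022]
tcp_rot: [0.956, 0.294, 0.001, 0.002]
contact_force: [0.2, -0.0, 1.1]
opening: 0.814
finger_force: 0.0
```

>>> {"name": "arm_command", "arguments": {"steps": [{"translation": [0, 0, 0], "twist": [0, 0, 0], "fingers": -1}, {"translation": [0, 0, 0], "twist": [0, 0, 0], "fingers": -1}, {"translation": [0, 0, 0], "twist": [0, 0, 0], "fingers": -1}, {"translation": [0, 0, 0], "twist": [0, 0, 0], "fingers": -1}]}}

```text
time: 3.58
eef_pos: [0.4947, -0.4461, 0.0212]
tcp_rot: [0.956, 0.294, 0.001, 0.002]
contact_force: [0.4, 0.1, 6.5]
opening: 0.512
finger_force: 41.2
```

```bash
python3 go.py .3766,-.2946,.022,37.3
```

```text
t 3.58 p [ 0.4947 -0.4461  0.0212] psi 34.25 open 0.512 F [0.4 0.1 6.5] 41.20620738940488
.3766,-.2946,.022,37.3 tr [-0.0165 -0.2556 -0.002 ] tw [ 0.0036 -0.0001 -0.0508] rows 3.1
```

>>> {"name": "arm_command", "arguments": {"steps": [{"translation": [0, 0, -0.05], "twist": [0, 0, 0], "fingers": -1}, {"translation": [0, 0, -0.12], "twist": [0, 0, 0], "fingers": -1}, {"translation": [-0.008, -0.08, -0.12], "twist": [0.003, 0, -0.05], "fingers": -1}, {"translation": [-0.014, -0.16, -0.12], "twist": [0.003, 0, -0.05], "fingers": -1}, {"translation": [-0.0165, -0.235, -0.12], "twist": [0.003, 0, -0.05], "fingers": -1}]}}

```text
time: 4.2
eef_pos: [0.3827, -0.3041, 0.1083]
tcp_rot: [0.948, 0.319, -0.001, -0.002]
contact_force: [-0.9, 0.0, -0.3]
opening: 0.51
finger_force: 40.8
```

>>> {"name": "arm_command", "arguments": {"steps": [{"translation": [0, -0.0206, 0], "twist": [0, 0, 0], "fingers": -1}, {"translation": [0, -0.0206, 0], "twist": [0, 0, 0], "fingers": -1}, {"translation": [0, -0.0206, 0.03], "twist": [0, 0, 0], "fingers": -1}, {"translation": [0, -0.0206, 0.03], "twist": [0, 0, 0], "fingers": -1}]}}

```text
time: 4.7
eef_pos: [0.375, -0.2941, 0.0855]
tcp_rot: [0.948, 0.319, -0.001, -0.003]
contact_force: [-0.2, 0.3, -1.0]
opening: 0.514
finger_force: 40.8
```

```bash
python3 wr.py w2.png square_holder .3766 -.2946 37.3 0; python3 go.py .3766,-.2946,.025,37.3
python3 - <<'E'
import cv2
a=cv2.imread("pics/w2.png")[120:300,150:380];cv2.imwrite("pics/w2c.png",cv2.resize(cv2.convertScaleAbs(a,alpha=1.6,beta=-20),(690,540),interpolation=cv2.INTER_CUBIC))
E
```

```text
t 4.75 p [ 0.3754 -0.2946  0.0863] psi 37.22 open 0.51 F [-0.3 -0.5 -1.2] 40.834548231214285
.3766,-.2946,.025,37.3 tr [0.0013 0.0013 0.0817] tw [-0.0036 -0.     -0.0013] rows 1.0
```

View pics/w2c.png

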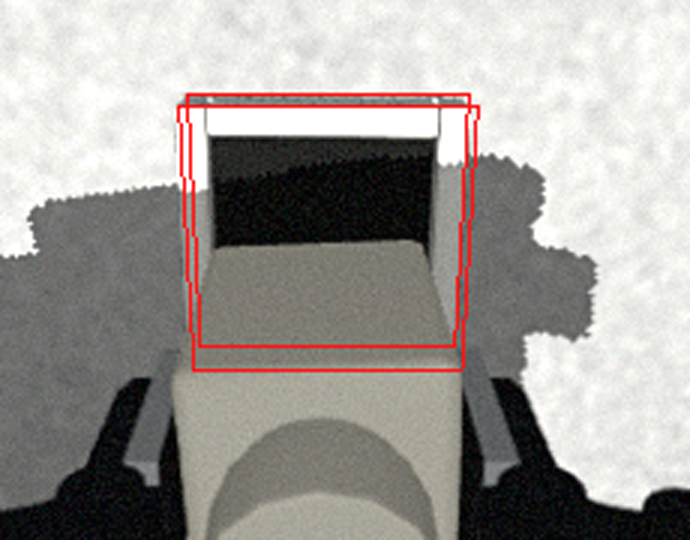

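The holder outline matches within about 1 px (rim cols 180–467 in the crop). Lowering.

>>> {"name": "arm_command", "arguments": {"steps": [{"translation": [0.001, 0, 0.04], "twist": [0, 0, 0], "fingers": -1}, {"translation": [0.001, 0, 0.065], "twist": [0, 0, 0], "fingers": -1}, {"translation": [0.001, 0, 0.075], "twist": [0, 0, 0], "fingers": -1}, {"translation": [0.001, 0, 0.08], "twist": [0, 0, 0], "fingers": -1}, {"translation": [0.001, 0, 0.08], "twist": [0, 0, 0], "fingers": -1}]}}

```text
time: 5.38
eef_pos: [0.3759, -0.2937, 0.027]
tcp_rot: [0.948, 0.319, -0.0, -0.001]
contact_force: [-1.0, 0.4, -0.7]
opening: 0.516
finger_force: 40.9
```

Creep down for contact.

>>> {"name": "arm_command", "arguments": {"steps": [{"translation": [0, 0, 0.0015], "twist": [0, 0, 0], "fingers": -1}, {"translation": [0, 0, 0.003], "twist": [0, 0, 0], "fingers": -1}, {"translation": [0, 0, 0.003], "twist": [0, 0, 0], "fingers": -1}]}}

```text
time: 5.75
eef_pos: [0.3758, -0.2935, 0.0252]
tcp_rot: [0.948, 0.319, -0.0, -0.001]
contact_force: [-2.1, 2.4, 5.5]
opening: 0.512
finger_force: 41.3
```

>>> {"name": "arm_command", "arguments": {"steps": [{"translation": [0, 0, 0], "twist": [0, 0, 0], "fingers": 1}, {"translation": [0, 0, 0], "twist": [0, 0, 0], "fingers": 1}, {"translation": [0, 0, 0], "twist": [0, 0, 0], "fingers": 1}, {"translation": [0, 0, 0], "twist": [0, 0, 0], "fingers": 1}, {"translation": [0, 0, -0.03], "twist": [0, 0, 0], "fingers": 1}]}}

```text
time: 6.38
eef_pos: [0.3742, -0.2917, 0.0451]
tcp_rot: [0.948, 0.319, -0.001, -0.004]
contact_force: [0.9, -0.4, 0.5]
opening: 0.996
finger_force: 0.0
```

>>> {"name": "arm_command", "arguments": {"steps": [{"translation": [0, 0, -0.06], "twist": [0, 0, 0], "fingers": 1}, {"translation": [0, 0, -0.12], "twist": [0, 0, 0], "fingers": 1}, {"translation": [0, 0, -0.14], "twist": [0, 0, 0], "fingers": 1}, {"translation": [0, 0, -0.14], "twist": [0, 0, 0], "fingers": 1}]}}

```text
time: 6.88
eef_pos: [0.3759, -0.2937, 0.1522]
tcp_rot: [0.948, 0.319, -0.0, -0.001]
contact_force: [0.4, 0.2, -1.3]
opening: 0.997
finger_force: 0.0
```

```bash
python3 go.py .478,-.0986,.11,44.1
```

```text
t 6.88 p [ 0.3759 -0.2937  0.1522] psi 37.24 open 0.997 F [ 0.4  0.2 -1.3] 0.0
.478,-.0986,.11,44.1 tr [ 0.2658 -0.1246  0.0564] tw [-0.0013 -0.0002 -0.1143] rows 3.6
```

>>> {"name": "arm_command", "arguments": {"steps": [{"translation": [0.266, -0.125, 0.056], "twist": [-0.001, 0, -0.114], "fingers": 1}, {"translation": [0.266, -0.125, 0.056], "twist": [-0.001, 0, -0.114], "fingers": 1}, {"translation": [0.266, -0.125, 0.056], "twist": [-0.001, 0, -0.114], "fingers": 1}, {"translation": [0.266, -0.125, 0.056], "twist": [-0.001, 0, -0.114], "fingers": 1}, {"translation": [0.266, -0.125, 0.056], "twist": [-0.001, 0, -0.114], "fingers": 1}]}}

```text
time: 7.5
eef_pos: [0.476, -0.095, 0.1065]
tcp_rot: [0.926, 0.377, -0.002, -0.003]
contact_force: [0.3, -0.7, 0.3]
opening: 0.998
finger_force: 0.0
```

```bash
python3 go.py .478,-.0986,.015,44.1; python3 wr.py w3.png cuvette_box .478 -.0986 44.1 0
```

```text
t 7.5 p [ 0.476  -0.095   0.1065] psi 44.32 open 0.998 F [ 0.3 -0.7  0.3] 0.0
.478,-.0986,.015,44.1 tr [-0.0012  0.0063  0.122 ] tw [-0.0078  0.0019  0.0037] rows 1.5
```

View pics/w3.png

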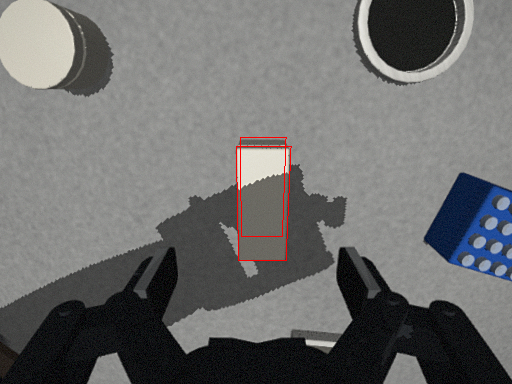

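The wrist view shows the box under its outline (cols 238–289, rows 148–260). Descending.

>>> {"name": "arm_command", "arguments": {"steps": [{"translation": [0, 0, 0.075], "twist": [0, 0, 0], "fingers": 1}, {"translation": [0, 0, 0.115], "twist": [0, 0, 0], "fingers": 1}, {"translation": [0, 0, 0.127], "twist": [0, 0, 0], "fingers": 1}, {"translation": [0, 0, 0.127], "twist": [0, 0, 0], "fingers": 1}, {"translation": [0, 0, 0.127], "twist": [0, 0, 0], "fingers": -1}]}}

```text
time: 8.18
eef_pos: [0.4786, -0.0986, 0.0162]
tcp_rot: [0.927, 0.375, 0.001, -0.0]
contact_force: [-0.2, 0.3, -0.5]
opening: 0.816
finger_force: 0.0
```

>>> {"name": "arm_command", "arguments": {"steps": [{"translation": [0, 0, 0], "twist": [0, 0, 0], "fingers": -1}, {"translation": [0, 0, 0], "twist": [0, 0, 0], "fingers": -1}, {"translation": [0, 0, 0], "twist": [0, 0, 0], "fingers": -1}, {"translation": [0, 0, 0], "twist": [0, 0, 0], "fingers": -1}]}}

```text
time: 8.68
eef_pos: [0.4785, -0.0981, 0.016]
tcp_rot: [0.927, 0.375, 0.0, -0.0]
contact_force: [-0.8, 0.2, 6.2]
opening: 0.46
finger_force: 42.8
```

```bash
python3 go.py .6167,.2729,.12,123.3
```

```text
t 8.68 p [ 0.4785 -0.0981  0.016 ] psi 44.1 open 0.46 F [-0.8  0.2  6.2] 42.807517647743225
.6167,.2729,.12,123.3 tr [ 0.4767 -0.2271 -0.1381] tw [ 6.0000e-04 -1.0000e-03 -1.3201e+00] rows 7.4
```

>>> {"name": "arm_command", "arguments": {"steps": [{"translation": [0, 0, -0.06], "twist": [0, 0, 0], "fingers": -1}, {"translation": [0, 0, -0.139], "twist": [0, 0, 0], "fingers": -1}, {"translation": [0.07, -0.03, -0.139], "twist": [0, 0, -0.17], "fingers": -1}, {"translation": [0.14, -0.065, -0.139], "twist": [0, 0, -0.34], "fingers": -1}, {"translation": [0.21, -0.1, -0.139], "twist": [0, 0, -0.51], "fingers": -1}]}}

```text
time: 9.3
eef_pos: [0.5387, 0.0671, 0.1191]
tcp_rot: [0.793, 0.609, 0.0, -0.001]
contact_force: [1.3, 0.2, -1.8]
opening: 0.462
finger_force: 41.9
```

```bash
python3 go.py .6167,.2729,.12,123.3
```

```text
t 9.3 p [0.5387 0.0671 0.1191] psi 74.98 open 0.462 F [ 1.3  0.2 -1.8] 41.917159259319305
.6167,.2729,.12,123.3 tr [ 0.292   0.0294 -0.0009] tw [-8.000e-04 -1.800e-03 -8.053e-01] rows 4.5
```

>>> {"name": "arm_command", "arguments": {"steps": [{"translation": [0.07, 0.007, 0], "twist": [0, 0, -0.17], "fingers": -1}, {"translation": [0.14, 0.014, 0], "twist": [0, 0, -0.34], "fingers": -1}, {"translation": [0.21, 0.021, 0], "twist": [0, 0, -0.51], "fingers": -1}, {"translation": [0.27, 0.027, 0], "twist": [0, 0, -0.68], "fingers": -1}, {"translation": [0.292, 0.029, 0], "twist": [0, 0, -0.8], "fingers": -1}]}}

```text
time: 9.93
eef_pos: [0.6172, 0.2736, 0.1185]
tcp_rot: [0.476, 0.879, 0.0, -0.001]
contact_force: [-0.8, 0.2, -1.4]
opening: 0.459
finger_force: 41.9
```

>>> {"name": "arm_command", "arguments": {"steps": [{"translation": [0, 0, 0], "twist": [0, 0, 0], "fingers": -1}, {"translation": [0, 0, 0], "twist": [0, 0, 0], "fingers": -1}]}}

```text
time: 10.18
eef_pos: [0.6167, 0.2703, 0.1187]
tcp_rot: [0.48, 0.877, -0.0, -0.001]
contact_force: [-0.4, -0.3, -1.5]
opening: 0.46
finger_force: 41.9
```

```bash
python3 go.py .6167,.2729,.055,123.3 .6167,.2729,.02,123.3;python3 wr.py w4.png oblong_holder .6167 .2729 123.3 0
```

```text
t 10.18 p [0.6167 0.2703 0.1187] psi 122.57 open 0.46 F [-0.4 -0.3 -1.5] 41.871464252471924
.6167,.2729,.055,123.3 tr [0.0028 0.002  0.085 ] tw [-0.0016 -0.0022 -0.0122] rows 1.0
.6167,.2729,.02,123.3 tr [0.0027 0.0021 0.1316] tw [-0.0016 -0.0022 -0.0122] rows 1.6
```

View pics/w4.png

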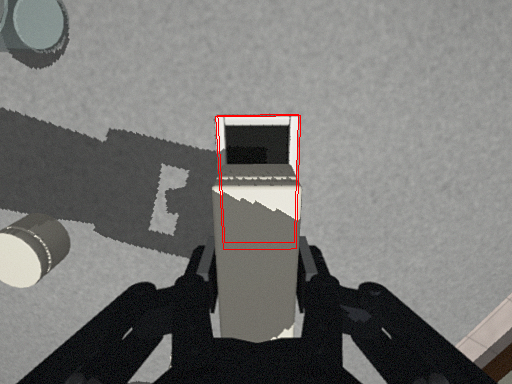

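The oblong holder fits its outline (cols 217–300, top row 115); the box hangs straight. Lowering.

>>> {"name": "arm_command", "arguments": {"steps": [{"translation": [0.003, 0.001, 0.06], "twist": [0, 0, -0.012], "fingers": -1}, {"translation": [0.003, 0.001, 0.1], "twist": [0, 0, -0.012], "fingers": -1}, {"translation": [0.003, 0.001, 0.12], "twist": [0, 0, -0.012], "fingers": -1}, {"translation": [0.003, 0.001, 0.129], "twist": [0, 0, -0.012], "fingers": -1}, {"translation": [0.003, 0.001, 0.129], "twist": [0, 0, -0.012], "fingers": -1}]}}

```text
time: 10.85
eef_pos: [0.6173, 0.2733, 0.0234]
tcp_rot: [0.474, 0.88, 0.001, -0.001]
contact_force: [-0.4, -0.3, -1.4]
opening: 0.464
finger_force: 42.0
```

>>> {"name": "arm_command", "arguments": {"steps": [{"translation": [0, 0, 0.0015], "twist": [0, 0, 0], "fingers": -1}, {"translation": [0, 0, 0.003], "twist": [0, 0, 0], "fingers": -1}, {"translation": [0, 0, 0.003], "twist": [0, 0, 0], "fingers": -1}]}}

```text
time: 11.22
eef_pos: [0.6169, 0.2736, 0.0209]
tcp_rot: [0.474, 0.881, 0.001, -0.001]
contact_force: [-0.1, 0.2, -1.7]
opening: 0.462
finger_force: 42.0
```

>>> {"name": "arm_command", "arguments": {"steps": [{"translation": [0, 0, 0.001], "twist": [0, 0, 0], "fingers": -1}, {"translation": [0, 0, 0.002], "twist": [0, 0, 0], "fingers": -1}, {"translation": [0, 0, 0.002], "twist": [0, 0, 0], "fingers": -1}]}}

```text
time: 11.6
eef_pos: [0.6169, 0.2736, 0.0201]
tcp_rot: [0.474, 0.881, 0.0, -0.001]
contact_force: [-2.3, -0.7, 5.9]
opening: 0.457
finger_force: 42.7
```

Contact. Release, rise, then on to the vial.

>>> {"name": "arm_command", "arguments": {"steps": [{"translation": [0, 0, 0], "twist": [0, 0, 0], "fingers": 1}, {"translation": [0, 0, 0], "twist": [0, 0, 0], "fingers": 1}, {"translation": [0, 0, 0], "twist": [0, 0, 0], "fingers": 1}, {"translation": [0, 0, 0], "twist": [0, 0, 0], "fingers": 1}, {"translation": [0, 0, -0.03], "twist": [0, 0, 0], "fingers": 1}]}}

```text
time: 12.22
eef_pos: [0.6148, 0.2729, 0.0397]
tcp_rot: [0.474, 0.88, -0.001, -0.003]
contact_force: [0.3, 0.7, -0.2]
opening: 0.998
finger_force: 0.0
```

>>> {"name": "arm_command", "arguments": {"steps": [{"translation": [0, 0, -0.06], "twist": [0, 0, 0], "fingers": 1}, {"translation": [0, 0, -0.12], "twist": [0, 0, 0], "fingers": 1}, {"translation": [0, 0, -0.14], "twist": [0, 0, 0], "fingers": 1}, {"translation": [0, 0, -0.14], "twist": [0, 0, 0], "fingers": 1}]}}

```text
time: 12.72
eef_pos: [0.6176, 0.2735, 0.1485]
tcp_rot: [0.474, 0.88, 0.002, 0.0]
contact_force: [-0.3, -0.4, -0.7]
opening: 1.002
finger_force: 0.0
```

```bash
python3 go.py .6448,.0935,.13,100
```

```text
t 12.72 p [0.6176 0.2735 0.1485] psi 123.41 open 1.002 F [-0.3 -0.4 -0.7] 0.0
.6448,.0935,.13,100 tr [-0.2203 -0.102   0.0241] tw [ 0.0029 -0.0016  0.3901] rows 2.9
```

>>> {"name": "arm_command", "arguments": {"steps": [{"translation": [-0.22, -0.102, 0.024], "twist": [0, 0, 0.39], "fingers": 1}, {"translation": [-0.22, -0.102, 0.024], "twist": [0, 0, 0.39], "fingers": 1}, {"translation": [-0.22, -0.102, 0.024], "twist": [0, 0, 0.39], "fingers": 1}, {"translation": [-0.22, -0.102, 0.024], "twist": [0, 0, 0.39], "fingers": 1}, {"translation": [-0.22, -0.102, 0.024], "twist": [0, 0, 0.39], "fingers": 1}]}}

```text
time: 13.35
eef_pos: [0.6426, 0.0935, 0.126]
tcp_rot: [0.643, 0.766, -0.001, -0.003]
contact_force: [-0.3, 0.2, -0.3]
opening: 1.001
finger_force: 0.0
```

```bash
python3 go.py .6448,.0935,.022,100;python3 wr.py w5.png vial .6448 .0935 0 0
python3 - <<'E'
import cv2
a=cv2.imread("pics/w5.png")[120:280,150:370];cv2.imwrite("pics/w5c.png",cv2.resize(cv2.convertScaleAbs(a,alpha=1.5,beta=-40),(660,480),interpolation=cv2.INTER_CUBIC))
E
```

```text
t 13.35 p [0.6426 0.0935 0.126 ] psi 99.97 open 1.001 F [-0.3  0.2 -0.3] 0.0
.6448,.0935,.022,100 tr [-0.001   0.0035  0.1386] tw [-0.0042 -0.003  -0.0005] rows 1.7
```

View pics/w5c.png

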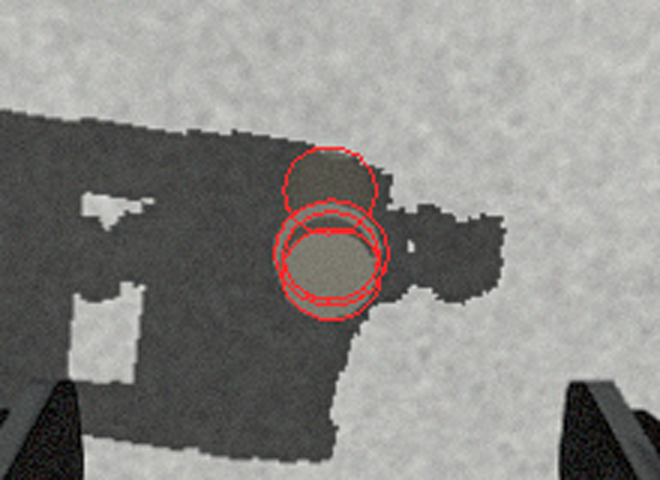

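The vial sits exactly on its outline (cap at about (330,265) in the crop). Descending.

>>> {"name": "arm_command", "arguments": {"steps": [{"translation": [0, 0, 0.075], "twist": [0, 0, 0], "fingers": 1}, {"translation": [0, 0, 0.125], "twist": [0, 0, 0], "fingers": 1}, {"translation": [0, 0, 0.143], "twist": [0, 0, 0], "fingers": 1}, {"translation": [0, 0, 0.143], "twist": [0, 0, 0], "fingers": 1}, {"translation": [0, 0, 0.143], "twist": [0, 0, 0], "fingers": -1}]}}

```text
time: 14.02
eef_pos: [0.6453, 0.0941, 0.0231]
tcp_rot: [0.642, 0.766, 0.002, 0.0]
contact_force: [-0.5, -0.6, -0.5]
opening: 0.809
finger_force: 0.0
```

>>> {"name": "arm_command", "arguments": {"steps": [{"translation": [0, 0, 0], "twist": [0, 0, 0], "fingers": -1}, {"translation": [0, 0, 0], "twist": [0, 0, 0], "fingers": -1}, {"translation": [0, 0, 0], "twist": [0, 0, 0], "fingers": -1}, {"translation": [0, 0, 0], "twist": [0, 0, 0], "fingers": -1}, {"translation": [0, 0, 0], "twist": [0, 0, 0], "fingers": -1}]}}

```text
time: 14.65
eef_pos: [0.6445, 0.0935, 0.0222]
tcp_rot: [0.643, 0.766, 0.001, -0.0]
contact_force: [-1.3, -0.3, 6.2]
opening: 0.34
finger_force: 39.6
```

```bash
python3 go.py .4987,.4405,.16,120
```

```text
t 14.65 p [0.6445 0.0935 0.0222] psi 100.0 open 0.34 F [-1.3 -0.3  6.2] 39.63356673717499
.4987,.4405,.16,120 tr [ 0.4896 -0.111  -0.183 ] tw [ 0.0011 -0.0014 -0.3333] rows 6.4
```

>>> {"name": "arm_command", "arguments": {"steps": [{"translation": [0, 0, -0.06], "twist": [0, 0, 0], "fingers": -1}, {"translation": [0, 0, -0.13], "twist": [0, 0, 0], "fingers": -1}, {"translation": [0.04, -0.009, -0.183], "twist": [0, 0, -0.1], "fingers": -1}, {"translation": [0.115, -0.026, -0.183], "twist": [0, 0, -0.2], "fingers": -1}, {"translation": [0.19, -0.043, -0.183], "twist": [0, 0, -0.333], "fingers": -1}]}}

```text
time: 15.28
eef_pos: [0.5868, 0.229, 0.1588]
tcp_rot: [0.499, 0.867, 0.001, -0.001]
contact_force: [0.2, -0.2, -0.2]
opening: 0.339
finger_force: 39.6
```

```bash
python3 go.py .4987,.4405,.14,120
```

```text
t 15.28 p [0.5868 0.229  0.1588] psi 120.15 open 0.339 F [ 0.2 -0.2 -0.2] 39.6336704492569
.4987,.4405,.14,120 tr [0.3028 0.04   0.0257] tw [ 0.0008 -0.0019  0.0025] rows 3.7
```

>>> {"name": "arm_command", "arguments": {"steps": [{"translation": [0.08, 0.01, 0], "twist": [0, 0, 0], "fingers": -1}, {"translation": [0.16, 0.021, 0], "twist": [0, 0, 0], "fingers": -1}, {"translation": [0.24, 0.032, 0.01], "twist": [0, 0, 0], "fingers": -1}, {"translation": [0.302, 0.04, 0.025], "twist": [0, 0, 0], "fingers": -1}, {"translation": [0.302, 0.04, 0.025], "twist": [0, 0, 0], "fingers": -1}]}}

```text
time: 15.9
eef_pos: [0.4971, 0.4414, 0.1378]
tcp_rot: [0.498, 0.867, -0.001, -0.002]
contact_force: [0.5, -0.2, -0.4]
opening: 0.34
finger_force: 39.7
```

>>> {"name": "arm_command", "arguments": {"steps": [{"translation": [0, 0, 0.05], "twist": [0, 0, 0], "fingers": -1}, {"translation": [0, 0, 0.05], "twist": [0, 0, 0], "fingers": -1}, {"translation": [0, 0, 0.05], "twist": [0, 0, 0], "fingers": -1}]}}

```text
time: 16.27
eef_pos: [0.5008, 0.4387, 0.1033]
tcp_rot: [0.501, 0.866, 0.001, -0.001]
contact_force: [1.0, 0.5, -0.3]
opening: 0.336
finger_force: 39.7
```

```bash
python3 go.py .4987,.4405,.0262,120;python3 wr.py w6.png small_round_holder .4987 .4405 0 0 vial .4987 .4405 0 .08
python3 - <<'E'
import cv2
a=cv2.imread("pics/w6.png")[100:340,130:380];cv2.imwrite("pics/w6c.png",cv2.resize(cv2.convertScaleAbs(a,alpha=1.5,beta=-40),(625,600),interpolation=cv2.INTER_CUBIC))
E
```

```text
t 16.27 p [0.5008 0.4387 0.1033] psi 119.92 open 0.336 F [ 1.   0.5 -0.3] 39.687421917915344
.4987,.4405,.0262,120 tr [ 0.0033 -0.0012  0.1028] tw [ 0.0002 -0.0019 -0.0014] rows 1.2
```

View pics/w6c.png

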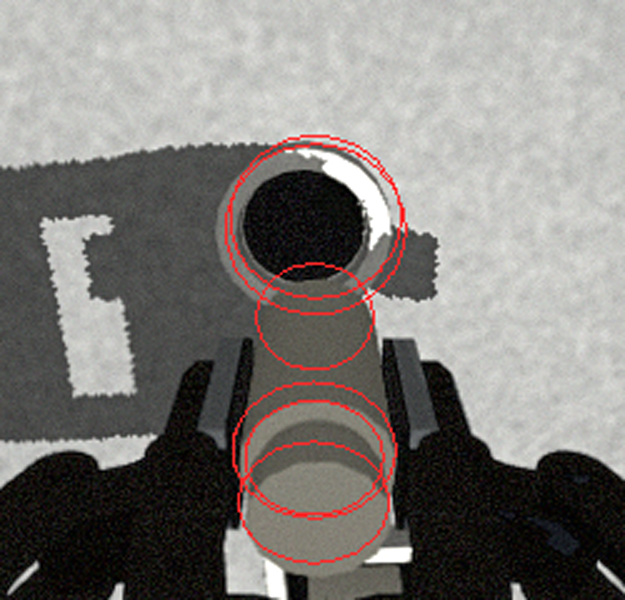

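The small holder lies about 10 crop px left and 11 lower than predicted (3–4 mm), so I correct to about (.498,.437).

>>> {"name": "arm_command", "arguments": {"steps": [{"translation": [-0.003, -0.004, 0.03], "twist": [0, 0, 0], "fingers": -1}, {"translation": [-0.003, -0.004, 0.04], "twist": [0, 0, 0], "fingers": -1}, {"translation": [-0.003, -0.004, 0.04], "twist": [0, 0, 0], "fingers": -1}]}}

```text
time: 16.7
eef_pos: [0.4987, 0.4358, 0.0729]
tcp_rot: [0.5, 0.866, 0.0, -0.001]
contact_force: [-0.2, 0.7, -0.4]
opening: 0.34
finger_force: 39.7
```

```bash
python3 go.py .498,.437,.0262,120
```

```text
t 16.7 p [0.4987 0.4358 0.0729] psi 119.96 open 0.34 F [-0.2  0.7 -0.4] 39.687564969062805
.498,.437,.0262,120 tr [ 0.0017 -0.0001  0.0623] tw [-0.0002 -0.002  -0.0007] rows 0.7
```

>>> {"name": "arm_command", "arguments": {"steps": [{"translation": [0.001, 0, 0.03], "twist": [0, 0, 0], "fingers": -1}, {"translation": [0.001, 0, 0.05], "twist": [0, 0, 0], "fingers": -1}, {"translation": [0.001, 0, 0.059], "twist": [0, 0, 0], "fingers": -1}, {"translation": [0.001, 0, 0.061], "twist": [0, 0, 0], "fingers": -1}, {"translation": [0.001, 0, 0.061], "twist": [0, 0, 0], "fingers": -1}]}}

```text
time: 17.32
eef_pos: [0.4982, 0.4368, 0.0268]
tcp_rot: [0.5, 0.866, 0.001, -0.001]
contact_force: [0.7, 0.5, -1.2]
opening: 0.344
finger_force: 39.8
```

>>> {"name": "arm_command", "arguments": {"steps": [{"translation": [0, 0, 0.001], "twist": [0, 0, 0], "fingers": -1}, {"translation": [0, 0, 0.002], "twist": [0, 0, 0], "fingers": -1}, {"translation": [0, 0, 0.002], "twist": [0, 0, 0], "fingers": -1}]}}

```text
time: 17.7
eef_pos: [0.4984, 0.4369, 0.0263]
tcp_rot: [0.5, 0.866, 0.001, -0.001]
contact_force: [-2.0, -1.2, 4.3]
opening: 0.34
finger_force: 40.1
```

Contact. Release and rise, then the jar.

>>> {"name": "arm_command", "arguments": {"steps": [{"translation": [0, 0, 0], "twist": [0, 0, 0], "fingers": 1}, {"translation": [0, 0, 0], "twist": [0, 0, 0], "fingers": 1}, {"translation": [0, 0, 0], "twist": [0, 0, 0], "fingers": 1}, {"translation": [0, 0, 0], "twist": [0, 0, 0], "fingers": 1}, {"translation": [0, 0, -0.03], "twist": [0, 0, 0], "fingers": 1}]}}

```text
time: 18.32
eef_pos: [0.4965, 0.4356, 0.0462]
tcp_rot: [0.5, 0.866, -0.002, -0.002]
contact_force: [0.0, -0.1, 0.3]
opening: 1.002
finger_force: 0.0
```

>>> {"name": "arm_command", "arguments": {"steps": [{"translation": [0, 0, -0.06], "twist": [0, 0, 0], "fingers": 1}, {"translation": [0, 0, -0.14], "twist": [0, 0, 0], "fingers": 1}, {"translation": [0, 0, -0.2], "twist": [0, 0, 0], "fingers": 1}, {"translation": [0, 0, -0.2], "twist": [0, 0, 0], "fingers": 1}]}}

```text
time: 18.82
eef_pos: [0.5011, 0.4384, 0.2066]
tcp_rot: [0.5, 0.866, 0.007, 0.002]
contact_force: [-0.1, 0.3, -0.4]
opening: 0.997
finger_force: 0.0
```

```bash
python3 go.py .4557,.0967,.11,90 .52,.25,.19,100
```

```text
t 18.82 p [0.5011 0.4384 0.2066] psi 120.0 open 0.997 F [-0.1  0.3 -0.4] 0.0
.4557,.0967,.11,90 tr [-0.3646 -0.2819  0.124 ] tw [ 0.012  -0.0059  0.4999] rows 5.7
.52,.25,.19,100 tr [-0.2302 -0.104   0.0201] tw [ 0.0124 -0.0048  0.3332] rows 3.0
```

>>> {"name": "arm_command", "arguments": {"steps": [{"translation": [-0.23, -0.104, 0.01], "twist": [0, 0, 0.333], "fingers": 1}, {"translation": [-0.23, -0.104, 0.01], "twist": [0, 0, 0.333], "fingers": 1}, {"translation": [-0.23, -0.104, 0.01], "twist": [0, 0, 0.333], "fingers": 1}, {"translation": [-0.365, -0.282, 0.06], "twist": [0, 0, 0.5], "fingers": 1}, {"translation": [-0.365, -0.282, 0.12], "twist": [0, 0, 0.5], "fingers": 1}]}}

```text
time: 19.45
eef_pos: [0.4735, 0.1432, 0.1439]
tcp_rot: [0.708, 0.706, 0.002, 0.0]
contact_force: [0.5, -0.2, -0.5]
opening: 0.999
finger_force: 0.0
```

```bash
python3 go.py .4557,.0967,.11,90
```

```text
t 19.45 p [0.4735 0.1432 0.1439] psi 89.89 open 0.999 F [ 0.5 -0.2 -0.5] 0.0
.4557,.0967,.11,90 tr [-0.0621 -0.0238  0.0451] tw [ 0.0028 -0.0018 -0.0018] rows 1.0
```

>>> {"name": "arm_command", "arguments": {"steps": [{"translation": [-0.062, -0.024, 0.045], "twist": [0, 0, 0], "fingers": 1}, {"translation": [-0.062, -0.024, 0.045], "twist": [0, 0, 0], "fingers": 1}, {"translation": [-0.062, -0.024, 0.045], "twist": [0, 0, 0], "fingers": 1}, {"translation": [-0.062, -0.024, 0.045], "twist": [0, 0, 0], "fingers": 1}]}}

```text
time: 19.95
eef_pos: [0.4565, 0.0994, 0.1105]
tcp_rot: [0.707, 0.707, 0.001, -0.0]
contact_force: [0.3, 0.0, 0.1]
opening: 0.996
finger_force: 0.0
```

```bash
python3 go.py .4557,.0967,.013,90;python3 wr.py w7.png jar .4557 .0967 0 0
```

```text
t 19.95 p [0.4565 0.0994 0.1105] psi 90.06 open 0.996 F [0.3 0.  0.1] 0.0
.4557,.0967,.013,90 tr [-0.0038 -0.0014  0.13  ] tw [ 0.0017 -0.0018  0.001 ] rows 1.6
```

View pics/w7.png

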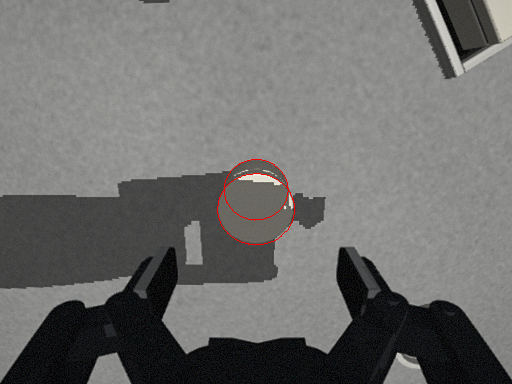

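The jar matches its outline (centre near (256,209)). Descending.

>>> {"name": "arm_command", "arguments": {"steps": [{"translation": [-0.003, -0.001, 0.075], "twist": [0, 0, 0], "fingers": 1}, {"translation": [-0.003, -0.001, 0.115], "twist": [0, 0, 0], "fingers": 1}, {"translation": [-0.003, -0.001, 0.13], "twist": [0, 0, 0], "fingers": 1}, {"translation": [-0.003, -0.001, 0.13], "twist": [0, 0, 0], "fingers": 1}, {"translation": [-0.003, -0.001, 0.13], "twist": [0, 0, 0], "fingers": -1}]}}

```text
time: 20.62
eef_pos: [0.4558, 0.0968, 0.0131]
tcp_rot: [0.707, 0.707, 0.001, 0.0]
contact_force: [-0.1, -0.5, -0.4]
opening: 0.818
finger_force: 0.0
```

>>> {"name": "arm_command", "arguments": {"steps": [{"translation": [0, 0, 0], "twist": [0, 0, 0], "fingers": -1}, {"translation": [0, 0, 0], "twist": [0, 0, 0], "fingers": -1}, {"translation": [0, 0, 0], "twist": [0, 0, 0], "fingers": -1}, {"translation": [0, 0, 0], "twist": [0, 0, 0], "fingers": -1}]}}

```text
time: 21.12
eef_pos: [0.4558, 0.0966, 0.0134]
tcp_rot: [0.707, 0.707, 0.001, 0.0]
contact_force: [-0.4, 0.5, 6.2]
opening: 0.693
finger_force: 43.5
```

```bash
python3 go.py .6594,-.0836,.11,70
```

```text
t 21.12 p [0.4558 0.0966 0.0134] psi 89.99 open 0.693 F [-0.4  0.5  6.2] 43.53638827800751
.6594,-.0836,.11,70 tr [-0.24    0.2717 -0.1287] tw [ 0.0017 -0.0022  0.3331] rows 4.6
```

>>> {"name": "arm_command", "arguments": {"steps": [{"translation": [0, 0, -0.06], "twist": [0, 0, 0], "fingers": -1}, {"translation": [0, 0, -0.13], "twist": [0, 0, 0], "fingers": -1}, {"translation": [-0.05, 0.055, -0.13], "twist": [0, 0, 0.11], "fingers": -1}, {"translation": [-0.1, 0.11, -0.13], "twist": [0, 0, 0.22], "fingers": -1}, {"translation": [-0.15, 0.165, -0.13], "twist": [0, 0, 0.333], "fingers": -1}]}}

```text
time: 21.75
eef_pos: [0.5791, -0.0173, 0.1093]
tcp_rot: [0.82, 0.572, 0.0, -0.001]
contact_force: [0.8, 0.7, -1.7]
opening: 0.692
finger_force: 44.1
```

```bash
python3 go.py .6594,-.0836,.09,70
```

```text
t 21.75 p [ 0.5791 -0.0173  0.1093] psi 69.79 open 0.692 F [ 0.8  0.7 -1.7] 44.057343900203705
.6594,-.0836,.09,70 tr [-0.046   0.131   0.0256] tw [-0.0005 -0.0015 -0.0035] rows 1.7
```

>>> {"name": "arm_command", "arguments": {"steps": [{"translation": [-0.023, 0.065, 0.01], "twist": [0, 0, 0], "fingers": -1}, {"translation": [-0.046, 0.131, 0.026], "twist": [0, 0, 0], "fingers": -1}, {"translation": [-0.046, 0.131, 0.026], "twist": [0, 0, 0], "fingers": -1}, {"translation": [-0.046, 0.131, 0.026], "twist": [0, 0, 0], "fingers": -1}, {"translation": [-0.046, 0.131, 0.026], "twist": [0, 0, 0], "fingers": -1}]}}

```text
time: 22.38
eef_pos: [0.6579, -0.0812, 0.0895]
tcp_rot: [0.819, 0.574, 0.0, -0.001]
contact_force: [-0.1, 0.5, -1.1]
opening: 0.691
finger_force: 44.1
```

```bash
python3 go.py .6594,-.0836,.0174,70;python3 wr.py w8.png big_round_holder .6594 -.0836 0 0
python3 - <<'E'
import cv2
a=cv2.imread("pics/w8.png")[90:290,130:390];cv2.imwrite("pics/w8c.png",cv2.resize(cv2.convertScaleAbs(a,alpha=1.5,beta=-40),(650,500),interpolation=cv2.INTER_CUBIC))
E
```

```text
t 22.38 p [ 0.6579 -0.0812  0.0895] psi 70.06 open 0.691 F [-0.1  0.5 -1.1] 44.05798226594925
.6594,-.0836,.0174,70 tr [-0.0025  0.0031  0.0962] tw [-0.0015 -0.0013  0.0009] rows 1.2
```

View pics/w8c.png

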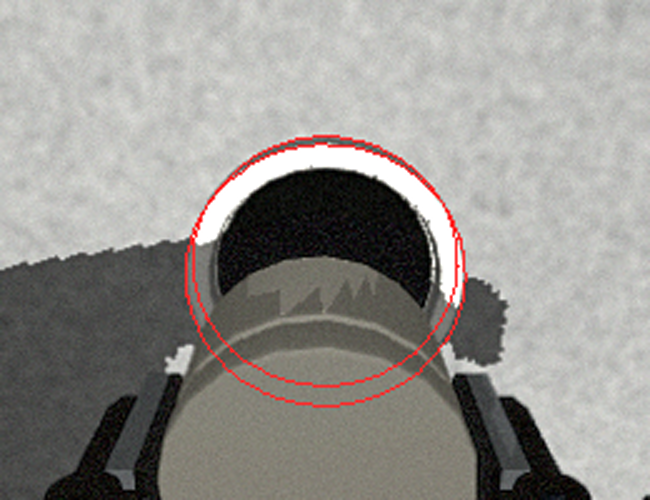

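The large holder matches its outline (crop cols 190–463). Lowering.

>>> {"name": "arm_command", "arguments": {"steps": [{"translation": [-0.001, 0.002, 0.04], "twist": [0, 0, 0], "fingers": -1}, {"translation": [-0.001, 0.002, 0.075], "twist": [0, 0, 0], "fingers": -1}, {"translation": [-0.001, 0.002, 0.09], "twist": [0, 0, 0], "fingers": -1}, {"translation": [-0.001, 0.002, 0.094], "twist": [0, 0, 0], "fingers": -1}, {"translation": [-0.001, 0.002, 0.094], "twist": [0, 0, 0], "fingers": -1}]}}

```text
time: 23.05
eef_pos: [0.6603, -0.0832, 0.0196]
tcp_rot: [0.819, 0.574, 0.001, -0.0]
contact_force: [-0.2, 0.5, -1.0]
opening: 0.69
finger_force: 44.1
```

>>> {"name": "arm_command", "arguments": {"steps": [{"translation": [0, 0, 0.0015], "twist": [0, 0, 0], "fingers": -1}, {"translation": [0, 0, 0.003], "twist": [0, 0, 0], "fingers": -1}, {"translation": [0, 0, 0.003], "twist": [0, 0, 0], "fingers": -1}]}}

```text
time: 23.42
eef_pos: [0.6603, -0.0835, 0.0175]
tcp_rot: [0.819, 0.574, 0.001, -0.0]
contact_force: [-1.7, 1.3, 3.0]
opening: 0.693
finger_force: 44.3
```

Contact. Release and rise.

>>> {"name": "arm_command", "arguments": {"steps": [{"translation": [0, 0, 0], "twist": [0, 0, 0], "fingers": 1}, {"translation": [0, 0, 0], "twist": [0, 0, 0], "fingers": 1}, {"translation": [0, 0, 0], "twist": [0, 0, 0], "fingers": 1}, {"translation": [0, 0, 0], "twist": [0, 0, 0], "fingers": 1}, {"translation": [0, 0, -0.03], "twist": [0, 0, 0], "fingers": 1}]}}

```text
time: 24.05
eef_pos: [0.6578, -0.0828, 0.037]
tcp_rot: [0.819, 0.574, -0.002, -0.003]
contact_force: [0.1, -0.1, -0.3]
opening: 0.997
finger_force: 0.0
```

>>> {"name": "arm_command", "arguments": {"steps": [{"translation": [0, 0, -0.06], "twist": [0, 0, 0], "fingers": 1}, {"translation": [0, 0, -0.14], "twist": [0, 0, 0], "fingers": 1}, {"translation": [0, 0, -0.2], "twist": [0, 0, 0], "fingers": 1}, {"translation": [0, 0, -0.2], "twist": [0, 0, 0], "fingers": 1}]}}

```text
time: 24.55
eef_pos: [0.6632, -0.0844, 0.1974]
tcp_rot: [0.819, 0.574, 0.004, 0.004]
contact_force: [-0.2, 0.2, -0.3]
opening: 0.994
finger_force: 0.0
```

>>> {"name": "arm_command", "arguments": {"steps": [{"translation": [-0.2, 0, -0.15], "twist": [0, 0, 0], "fingers": 1}, {"translation": [-0.2, 0, -0.15], "twist": [0, 0, 0], "fingers": 1}, {"translation": [-0.2, 0, -0.15], "twist": [0, 0, 0], "fingers": 1}, {"translation": [-0.2, 0, -0.15], "twist": [0, 0, 0], "fingers": 1}]}}

```text
time: 25.05
eef_pos: [0.6087, -0.2284, 0.3057]
tcp_rot: [0.82, 0.572, 0.001, 0.002]
contact_force: [0.0, 0.5, -0.1]
opening: 1.004
finger_force: 0.0
```

```bash
python3 - <<'E'
from plant import *
import cv2,numpy as np
p=read_camera("scene")["pixels"][110:330,110:470,::-1]; t=read_camera("top")["pixels"][120:290,80:450,::-1]
a=cv2.resize(p,(480,293),interpolation=cv2.INTER_CUBIC);b=cv2.resize(t,(640,294),interpolation=cv2.INTER_CUBIC)
o=np.zeros((590,640,3),np.uint8);o[:293,:480]=a;o[294:588]=b
cv2.imwrite("pics/end.png",o)
E
```

```text
(no output)
```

View pics/end.png

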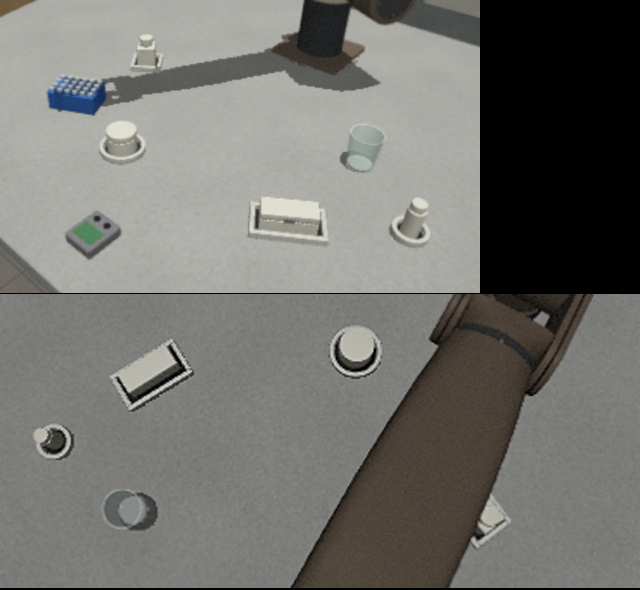

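```bash
cat > chk.py <<'E'
import sys
from plant import *
from fit2 import *
t=read_camera("top")
H={"jar":("big_round_holder",.6594,-.0836),"vial":("small_round_holder",.498,.437),"square_bottle":("square_holder",.3766,-.2946),"cuvette_box":("oblong_holder",.6167,.2729)}
for n in sys.argv[1:]:
    M[n]=[q+[0,0,.004] for q in M[n]]
    h,x,y=H[n]; z={"jar":.052,"vial":.074,"square_bottle":.07,"cuvette_box":.046}[n]
    c,r=project(t,np.array([[x,y,z]]))[0]
    f=fit_top(t,n,(r,c),[0,.6,1.3,2.1]); print(n,f.x.round(4),"fit",round(f.fun,3),"off mm",((f.x[:2]-[x,y])*1e3).round(1))
E
python3 chk.py jar vial cuvette_box
```

```text
jar [ 0.6363 -0.0821  2.4415] fit 0.529 off mm [-23.1   1.5]
vial [0.4992 0.437  1.1876] fit 0.084 off mm [1.2 0. ]
cuvette_box [ 0.6016  0.2723 -1.2354] fit 0.559 off mm [-15.1  -0.6]
```

>>> {"name": "arm_command", "arguments": {"steps": [{"translation": [0.25, 0, 0], "twist": [0, 0, 0], "fingers": 1}, {"translation": [0.25, 0, 0], "twist": [0, 0, 0], "fingers": 1}, {"translation": [0.25, 0, 0], "twist": [0, 0, 0], "fingers": 1}, {"translation": [0.25, 0, 0], "twist": [0, 0, 0], "fingers": 1}, {"translation": [0.25, 0, 0], "twist": [0, 0, 0], "fingers": 1}]}}

```text
time: 25.82
eef_pos: [0.6722, -0.0471, 0.2992]
tcp_rot: [0.818, 0.575, -0.001, -0.002]
contact_force: [-0.3, -0.1, -0.8]
opening: 0.994
finger_force: 0.0
```

```bash
python3 chk.py square_bottle; python3 - <<'E'
from plant import *
from fit import *
s=read_camera("scene")
# vial axis in scene: bright-mask centre line vs projected vertical
for n,(x,y),zs in(("vial",(.498,.437),(.02,.035,.05,.066)),("square_bottle",(.3766,-.2946),(.02,.035,.05,.07))):
    q=project(s,np.array([[x,y,z] for z in zs]));print(n,"model axis",q.round(1).tolist())
    g=cv2.cvtColor(s["pixels"],cv2.COLOR_RGB2GRAY)
    for c,r in q: print(int(r),g[int(r),int(c)-14:int(c)+15].tolist())
E
```

```text
square_bottle [ 0.3705 -0.2829  1.5722] fit 0.632 off mm [-6.1 11.7]
vial model axis [[417.5, 279.4], [419.4, 274.6], [421.3, 269.8], [423.4, 264.5]]
279 [131, 195, 212, 210, 167, 92, 45, 71, 99, 106, 114, 118, 124, 130, 134, 139, 143, 144, 148, 150, 150, 151, 148, 161, 194, 207, 202, 185, 176]
274 [186, 207, 214, 215, 208, 194, 190, 162, 113, 107, 110, 115, 124, 126, 135, 136, 140, 144, 147, 148, 150, 151, 152, 159, 169, 173, 174, 175, 175]
269 [176, 172, 175, 175, 177, 178, 174, 135, 108, 107, 131, 177, 199, 185, 149, 146, 145, 143, 147, 150, 155, 174, 203, 197, 176, 173, 171, 172, 170]
264 [171, 171, 174, 175, 177, 175, 174, 176, 135, 104, 117, 156, 197, 216, 219, 222, 223, 222, 221, 222, 221, 213, 187, 175, 173, 175, 175, 175, 174]
square_bottle model axis [[218.8, 152.7], [218.6, 148.8], [218.5, 144.9], [218.4, 139.5]]
152 [175, 177, 177, 179, 178, 181, 204, 213, 166, 147, 154, 155, 155, 154, 155, 155, 154, 154, 157, 153, 154, 146, 133, 143, 148, 175, 206, 196, 175]
148 [177, 178, 175, 175, 176, 177, 176, 177, 162, 156, 157, 150, 146, 147, 156, 156, 157, 157, 156, 157, 152, 141, 138, 168, 176, 176, 174, 178, 174]
144 [176, 178, 176, 176, 179, 177, 179, 177, 179, 209, 213, 179, 154, 150, 144, 140, 142, 152, 157, 189, 217, 217, 178, 171, 176, 176, 175, 175, 175]
139 [179, 177, 179, 177, 178, 177, 178, 179, 179, 179, 163, 175, 205, 218, 219, 220, 220, 220, 207, 178, 157, 169, 177, 177, 174, 177, 178, 180, 179]
```

The vial's cap is within about 1 mm of the model, so it stands upright. The jar, box and bottle fits failed because the rims merge with the tops. For those three I go by the touch-down heights, which put each one on its floor, and the pictures, which show them inside the rims. Handing in.

```bash
python3 -c "
from plant import *
print(sign_off())"
```

```text
the job is handed in; nothing more can be done
None
```

I set all four pieces down in their own holders, left the beaker and tip rack alone, and handed the job in at about 26 s; the hand-in gave no verdict, and I confirmed the jar, box and bottle only by touch-down height and by eye.

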